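Wedge the rocking bench scale

TASK

The bench scale rocks because its front right foot is too short. Without gripping or lifting anything, push the orange wedge in under that foot with the fingers until it is snug and the scale no longer rocks, then test it by pressing firmly down on the yellow corner pad for about a second: the corner must not sink. Leave the wedge snug under the foot and the scale level where it stands, do not disturb the other things, and finish with the hand clear.

Things in the scene. Friction and masses are not known exactly. Their poses are not given: they have to be found in the camera images.
- scale: white square bench scale, 190 x 190 mm, round steel pan on top (radius 60, top at 74 mm height), dark display on its front; 2.5 to 3.6 kg, loose on four rubber feet of radius 10, 72 mm from its centre in x and y. Housing from 24 to 66 mm height. Origin on the worktop under its centre; x points from its front to its back, y to its left, z up. Stands level on three feet
- pad_top (a point): centre of the top of the yellow pad on the scale's front right corner (x = y = -72 mm in the scale's frame, 69 mm height when level), straight above the short foot; the other corners have black pads. The place to press to feel the rocking: unwedged, 3 N or less tips the corner down by 4 to 8 mm until the short foot meets the worktop
- corner_pad: the yellow pad itself, 36 x 36 x 4 mm, fixed to the scale; origin 2 mm below point pad_top
- foot_edge (a point): point of the lower rim of the short front right foot that faces the scale's right side, where the wedge first meets it: x = -72, y = -82 mm in the scale's frame (13 mm inside the housing's right edge), 4 to 8 mm above the worktop. Axes as the scale's
- wedge: orange plastic wedge, 125 x 44 mm, about 0.12 kg, loose on the worktop to the right of the scale, thin tip toward the short foot. Origin on the worktop under its middle; x points to the tip (x = +62.5 mm), flat upright back face at x = -62.5. Ramp 1.5 mm high at the tip, rising evenly to 11.5 mm over 100 mm; behind it a push block 25 mm long, 24 mm high
- ramp (a point): middle of the upper edge of the wedge's tip; x runs down the ramp toward the tip, y across, z square to the ramp. The wedge slides with about 1 N; jammed under the foot its resistance rises past 6 N and it stays where it is left; well above 12 N the scale begins to lift or shift
- white_bottle: white plastic bottle with a blue cap, diameter 64, 130 tall mm; a bystander, loose; origin under its centre
- blue_vial: small white vial with a blue cap, diameter 27, 56 tall mm; a bystander, loose; origin under its centre
- white_vial: small white vial with a white cap, diameter 27, 52 tall mm; a bystander, loose; origin under its centre
- tape: small roll of black tape lying flat, diameter 51, 19 tall mm; a bystander, loose; origin under its centre
Things that resemble listed ones, but are neither listed nor needed, are in the scene too. Several things have the shape of the wedge; the one meant has the colours described above.

How it is judged:
On the way:
1. with the wedge under the short foot, the fingers press down on the yellow corner pad with more than 4 N for 0.3 s and the corner stays level (sinks less than 2 mm) (contact force between the fingers and corner_pad above 4 N and z of foot_edge in the frame of ramp below 0.001 m and x of foot_edge in the frame of ramp between -0.095 and -0.015 m and y of foot_edge in the frame of ramp between -0.022 and 0.022 m and height (world z) of pad_top between 0.067 and 0.0715 m), for 0.3 s.
At the end, for the whole second after the job is handed in: Wedge flat on the worktop, foot rim less than 1 mm clear of its ramp, 15 to 95 mm from the tip, within 22 mm of its middle line; pad top 67 to 71.5 mm above the worktop, scale within 0.02 rad of level; both at rest (z of foot_edge in the frame of ramp below 0.001 m and x of foot_edge in the frame of ramp between -0.095 and -0.015 m and y of foot_edge in the frame of ramp between -0.022 and 0.022 m and height (world z) of pad_top between 0.067 and 0.0715 m and angle between scale's own z axis and vertical below 0.02 rad and height (world z) of wedge below 0.004 m and linear speed of each of scale, wedge below 0.01 m/s); the robot touches nothing.
It fails at once if the wedge is lifted or tipped up off the worktop (height (world z) of wedge above 0.01 m or angle between wedge's own z axis and vertical above 0.2 rad).
It fails at once if the scale is lifted or tipped up (height (world z) of scale above 0.012 m or angle between scale's own z axis and vertical above 0.15 rad).
It fails at once if the scale is shoved more than 30 mm out of its place (distance of scale from where it was at the start of the episode above 0.03 m).
It fails at once if a bystander is pushed more than 20 mm or tipped over (distance of any of white_bottle, blue_vial, white_vial, tape from where it was at the start of the episode above 0.02 m or angle between any of white_bottle, blue_vial, white_vial, tape's own z axis and vertical above 0.3 rad).
It also fails if it takes over 42 s, if anything falls off the work surface, if the arm or the gripper's body presses on something with over 40 N, if the wrist force passes 120 N, or if a joint passes its speed limit or range.

ROBOT

A 7-joint arm with a two-finger parallel gripper is mounted at the origin on a cart in front of the work surface, level with it; the furniture and walls round the work are solid. World frame = base frame: x ahead of the robot, y to its left, z up, the work surface at z = 0. Lengths are in m, angles in rad, forces in N, time in s.
With the tool pointing down it reaches from about 0.4 to 0.85 m from the base axis. Payload 4.5 kg.
Tool frame: the origin (TCP) lies on the centre line of the jaws, within the pads' length; the fingertips stand 14 mm ahead of it and the grasp point (between the pads) lies 5 mm behind it (nose_length is the distance from the TCP to the fingertips, in m); x points along the fingers, y is the direction in which the jaws open and shut, and the axes are right-handed (so a half turn about x gives the same grasp; the last joint's range is limited). The gripper opens to 88 mm and grips with 3 to 60 N. Pads are 18 mm wide; open, the fingers measure 123 mm over their backs; the gripper's body (75 mm by 187 mm) begins 45 mm behind the grasp point.
Start: joints at [-1.125, 0.689, -0.195, 1.565, 0.157, 0.902, -0.215], TCP at [0.25, 0.573, 0.219] pointing down, gripper open.
Joint ranges: [-3.01, 3.01], [-0.46, 2.08], [-1.47, 1.51], [0.13, 2.56], [-1, 4.14], [0.04, 2.09], [-2.66, 2.66]. Speed limits (rad/s): [2.57, 2.57, 3.14, 3.14, 3.14, 3.14, 3.14].

INTERFACE

Orientations are given as a unit quaternion [x, y, z, w].
In Python, from plant import get_state, snapshot, camera_params, finish_job, boxes_of, silhouettes, spot_point, nose_length gives the robot as it stands.
- The arm moves only by the tool apply_moves, never from a script. Its arguments are lists of equal length, an entry for each row: "delta_pos": the shift along the tool's x, y, z in cm, a list of three; "yaw": the turn about the tool's x in rad; "gripper": the opening in per cent of the stroke, from 0 (shut) to 100 (fully open). A call has 1 to 10 rows; each row is the pose to reach, as a shift and turn from the pose measured when the call began, along the tool's axes at that moment; what a row does not reach only later rows make up. A row lasts 1/12 s, in which the tool goes at most 41.7 mm and 7.16 degrees, less where a joint would pass 70% of its speed; a pose out of reach is approached as far as the arm can. A call with a gripper value outside its range is refused whole. The fingers move at their own pace and stop on an object; "force" is the grip in N (left out, the last holds). Time passes only in rows, so rows that repeat a pose let the fingers close. It gives the time, the measured TCP pose, the force and the opening at its end, in the units of the state.
- get_state(): the state, without advancing time (a new reading comes with each control period).
- snapshot(name): name is "scene" or "top" or "wrist"; returns the picture (384x512x3 uint8, red, green, blue); there is no depth.
- camera_params(name): a dict with "fovy" (degrees; the focal length in pixels is half the picture's height over the tangent of half this angle, whatever the lens; pixels are square), "cx", "cy" (the principal point, pixels), "dist" ([k1, k2, p1, p2, k3] as OpenCV has them; the pictures are not rectified), "position" and "orientation" of the camera in the world. Camera axes: x right, y down, z forward; pixel columns grow to the right and rows downward; lengths in m; the calibration is good to about 2 mm. A picture is of the moment at which its call begins: read the wrist's pose just before it. camera_params takes no time and is no camera call; for the wrist camera it gives the pose at the moment of the call.
- finish_job(): hands the job in, once; it reports no verdict.
Trained networks look in the newest picture that a camera, given by its name, has taken for a name from the list of things; names that differ only in an ending like _2 or _b are one class to them, and where a whole thing is asked for, a point or a joint stands for the part that bears it (a point fixed in the world has none). Each returns a list of dicts, best first, with "score" (0 to 1); they miss things now and then, are a little off and sometimes report something else, mostly with a low value. They report only what shows in the picture. A call takes as long as a camera call. They do not tell look-alikes from the thing itself.
- boxes_of(thing, camera): "bbox" ([left, top, width, height] in pixels, round what is visible of it).
- silhouettes(thing, camera): "mask" (384x512 bool, what is visible of it) and "bbox" ([left, top, width, height] in pixels, round what is visible of it).
- spot_point(thing, camera): "pixel" ([column, row] in pixels: a listed point, or the origin of a listed thing).
The state is a dict: "clock": time; "q": joint angles; "qd": joint speeds; "joint_torque": joint torques, N m; "tool_pos": TCP position; "eef_rot": TCP orientation; "contact_force": force on the tool from outside, world axes, zero at the start; "moment": the same for the moment, N m; "opening": opening from 0.0 (shut) to 1.0 (fully open).
Only numpy, scipy, OpenCV 4.12 (cv2) and the standard library are available. Lean on these libraries where they do the work, as an engineer would, in place of code of your own. Each camera call takes 0.05 s, during which the arm holds its last target.

## Working session

There is one attempt and no reset: what is moved stays moved. The work goes in short steps, Python scripts to look and compute and a tool call to move; the robot and the scene stay as the last step left them, time stands still between calls to the robot, and variables do not carry over. Pictures are saved under pics/ and viewed, and the job is handed in when it is done.

Besides the shell and the picture viewer there is one more tool, called as name(argument=value, ...) on one line, values as JSON. apply_moves: Moves the arm, as the interface text tells. Its arguments: {"type":"object","properties":{"delta_pos":{"type":"array"},"yaw":{"type":"array"},"gripper":{"type":"array"},"force":{"type":"number"}},"required":["delta_pos","yaw","gripper"]}

```bash
ls; mkdir -p pics; python3 - <<'E'
from plant import *
import cv2
s=get_state();print({k:(s[k]) for k in ('clock','tool_pos','eef_rot','contact_force','opening')}, nose_length)
for c in ("scene","top"):
    cv2.imwrite(f"pics/{c}0.png",snapshot(c)[:,:,::-1]);p=camera_params(c);print(c,p)
    for t in ("wedge","scale"):
        print(t,[(round(b['score'],2),[int(v) for v in b['bbox']]) for b in boxes_of(t,c)])
    for t in ("pad_top","foot_edge","ramp","wedge","scale"):
        print(t,[(round(b['score'],2),[round(float(v),1) for v in b['pixel']]) for b in spot_point(t,c)])
E
```

```text
pics
{'clock': 0.0, 'tool_pos': array([0.2499214 , 0.57214004, 0.21850753]), 'eef_rot': array([ 0.14390288,  0.69226977, -0.14515844,  0.69208638]), 'contact_force': array([-0.03546367, -0.58785931, -0.38798211]), 'opening': 1.0032723381080255} 0.014
scene {'fovy': 54.17228886031817, 'cx': 256.4927161208702, 'cy': 190.62056474104116, 'dist': array([0.00580691, 0.        , 0.        , 0.        , 0.        ]), 'position': array([ 0.07188862, -0.41848422,  0.65804998]), 'orientation': array([ 0.81601578, -0.42037333,  0.17900384, -0.35406515])}
wedge [(0.58, [240, 222, 55, 33]), (0.56, [271, 188, 48, 29])]
scale [(0.58, [150, 141, 106, 80])]
pad_top [(0.7, [213.4, 199.2])]
foot_edge []
ramp [(0.77, [241.3, 229.2]), (0.65, [311.8, 188.7])]
wedge [(0.94, [270.7, 236.7]), (0.24, [240.4, 227.9])]
scale [(0.78, [206.3, 190.9]), (0.39, [213.8, 199.4]), (0.25, [130.0, 215.8])]
top {'fovy': 44.52881229497309, 'cx': 258.13371865181284, 'cy': 193.74537411817096, 'dist': array([-0.07743073,  0.        ,  0.        ,  0.        ,  0.        ]), 'position': array([ 0.41097084, -0.04351299,  1.22263987]), 'orientation': array([-0.70211013,  0.70896674, -0.04231708,  0.05115448])}
wedge [(0.96, [269, 198, 50, 24]), (0.9, [276, 138, 27, 49]), (0.67, [234, 210, 15, 17])]
scale [(0.7, [167, 154, 80, 84])]
pad_top [(0.57, [243.8, 216.2]), (0.52, [178.3, 261.4])]
foot_edge []
ramp [(0.88, [294.6, 136.3]), (0.58, [273.3, 212.8])]
wedge [(0.81, [293.6, 207.5]), (0.59, [285.7, 161.3])]
scale [(0.73, [212.0, 200.0])]
```

```bash
python3 - <<'E'
import cv2
a=cv2.imread("pics/scene0.png")[120:300,100:360];cv2.imwrite("pics/scene0c.png",cv2.resize(a,None,fx=3,fy=3,interpolation=2))
a=cv2.imread("pics/top0.png")[100:300,120:370];cv2.imwrite("pics/top0c.png",cv2.resize(a,None,fx=3,fy=3,interpolation=2))
E
```

```text
(no output)
```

View pics/scene0c.png

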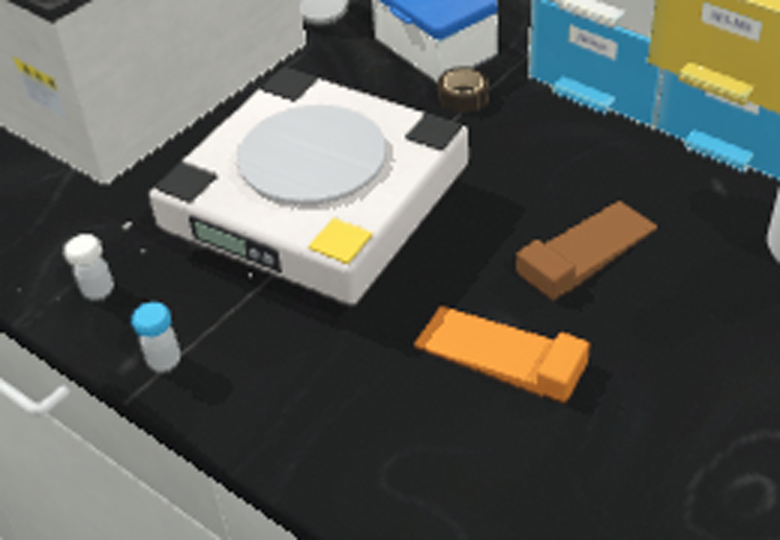

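View pics/top0c.png

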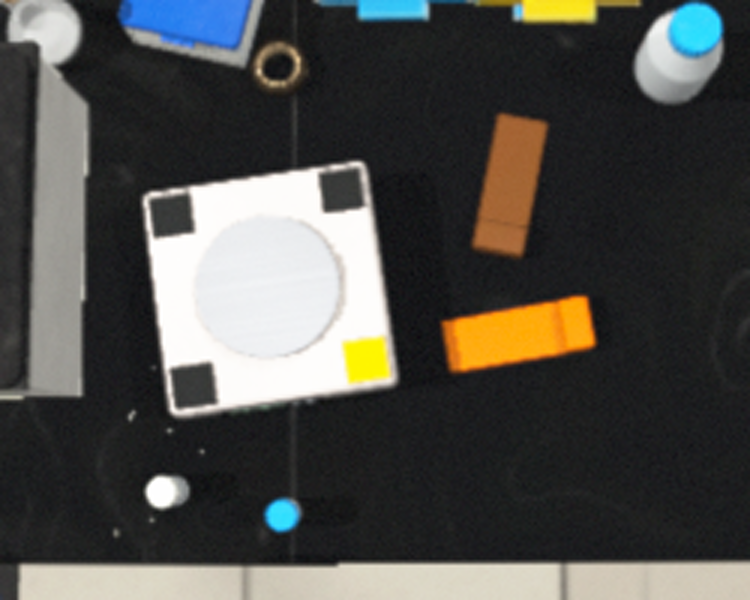

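View pics/top0.png

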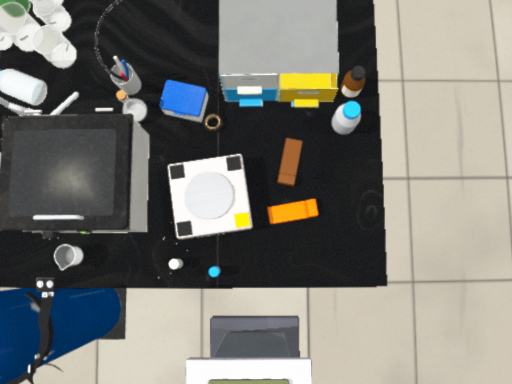

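The orange wedge is at top (293,210) and scene (270,237). The brown look-alike is at top (290,161) and scene (295,200). Orange matches the description, its tip points left toward the yellow pad (top (244,217)), and the crop confirms it. Next I fit the poses.

```bash
cat > h.py <<'E'
from plant import *
import numpy as np, cv2
from scipy.spatial.transform import Rotation as R
from scipy.optimize import minimize
def proj(P,p,h=384):
    f=h/2/np.tan(np.radians(p['fovy'])/2);K=np.array([[f,0,p['cx']],[0,f,p['cy']],[0,0,1]])
    Rm=R.from_quat(p['orientation']).as_matrix();P=(np.asarray(P,float)-p['position'])@Rm
    return cv2.projectPoints(P,np.zeros(3),np.zeros(3),K,np.asarray(p['dist']))[0][:,0]
def ray(px,p,z,h=384):
    f=h/2/np.tan(np.radians(p['fovy'])/2);K=np.array([[f,0,p['cx']],[0,f,p['cy']],[0,0,1]])
    u=cv2.undistortPoints(np.array([[px]],float),K,np.asarray(p['dist']))[0,0]
    d=R.from_quat(p['orientation']).as_matrix()@np.r_[u,1];return p['position']+d*(z-p['position'][2])/d[2]
def T(pose,P):
    x,y,a=pose;c,s=np.cos(a),np.sin(a);P=np.asarray(P,float)
    return np.c_[x+c*P[:,0]-s*P[:,1],y+s*P[:,0]+c*P[:,1],P[:,2]]
W=[[[x,y,z] for y in(-.022,.022) for x,z in ((.0625,0),(.0625,.0015),(-.0375,.0115),(-.0375,0))],
   [[x,y,z] for y in(-.022,.022) for x in(-.0375,-.0625) for z in (0,.024)]]
S=[[[x,y,z] for x in(-.095,.095) for y in(-.095,.095) for z in(.024,.066)]]
def render(parts,pose,p,k=4):
    m=np.zeros((384*k,512*k),np.uint8)
    for q in parts:
        u=(proj(T(pose,q),p)+.5)*k-.5
        cv2.fillConvexPoly(m,cv2.convexHull(np.round(u*16).astype(np.int32)),255,cv2.LINE_AA,4)
    return cv2.resize(m,(512,384),interpolation=cv2.INTER_AREA)/255.
def fit(parts,masks,pose0):
    sc=np.array([.01,.01,.1])
    def cost(v):
        return sum(np.abs(render(parts,v*sc,p)-m).sum() for m,p in masks)
    v0=np.array(pose0)/sc
    for st in (1.,.3):
        sim=np.vstack([v0]+[v0+st*e for e in np.eye(3)])
        r=minimize(cost,v0,method='Nelder-Mead',options=dict(initial_simplex=sim,xatol=.01,fatol=.1));v0=r.x
    return v0*sc,r.fun
def omask(im):
    h=cv2.cvtColor(im,cv2.COLOR_RGB2HSV);return cv2.inRange(h,(8,190,120),(19,255,255))
def ymask(im):
    h=cv2.cvtColor(im,cv2.COLOR_RGB2HSV);return cv2.inRange(h,(22,150,120),(34,255,255))
def comp(m,pt,r=45):
    n,l,s,c=cv2.connectedComponentsWithStats(m)
    b=[i for i in range(1,n) if np.hypot(*(c[i]-pt))<r]
    i=max(b,key=lambda i:s[i,4]);return (l==i).astype(np.uint8),c[i],s[i,4]
E
python3 - <<'E'
from h import *
ims={c:cv2.imread(f"pics/{c}0.png")[:,:,::-1].copy() for c in("scene","top")}
P={c:camera_params(c) for c in ims}
mk={c:comp(omask(ims[c]),pt) for c,pt in(("scene",(270,237)),("top",(293,210)))}
print({c:(m[1],m[2]) for c,m in mk.items()})
g=ray((293,210),P['top'],.01);print(g)
for sel in(["top"],["scene"],["top","scene"]):
    print(sel,fit(W,[(mk[c][0],P[c]) for c in sel],[g[0],g[1],1.5]))
for c,pt in(("scene",(213,199)),("top",(244,216))):
    m=comp(ymask(ims[c]),pt);print("pad",c,m[1],m[2],ray(m[1],P[c],.069))
s0=ray((210,196),P['top'],.066)
for c in("top",):
    b=silhouettes("scale",c)[:1]
sm={}
for c in ims:
    snapshot(c); b=silhouettes("scale",c)[0]; sm[c]=b['mask'].astype(float);print(c,b['score'],b['bbox'])
for sel in(["top"],["scene"],["top","scene"]):
    print(sel,fit(S,[(sm[c],P[c]) for c in sel],[s0[0],s0[1],.15]))
for t in("white_bottle","blue_vial","white_vial","tape"):
    print(t,[(round(b['score'],2),ray(b['pixel'],P['top'],0).round(3)) for b in (spot_point(t,"top"))])
print(get_state()['clock'])
E
```

```text
{'scene': (array([279.17197452, 245.70063694]), np.int32(157)), 'top': (array([294.84510251, 210.82004556]), np.int32(439))}
[ 0.52889067 -0.11916441  0.01      ]
['top'] (array([ 0.52638086, -0.1171262 ,  1.72642635]), np.float64(496.7725490196078))
['scene'] (array([ 0.52564007, -0.11611266,  1.71877641]), np.float64(862.6823529411765))
['top', 'scene'] (array([ 0.52628529, -0.11704955,  1.72460158]), np.float64(1362.9882352941177))
pad scene [213.11801242 200.0621118 ] 161 [0.49801426 0.01001644 0.069     ]
pad top [241.62011173 219.53072626] 179 [0.50084881 0.01154219 0.069     ]
scene 0.97 [150.9, 143.6, 103.6, 81.5]
top 0.55 [171.0, 154.8, 78.6, 82.7]
['top'] (array([0.56228735, 0.09203982, 0.14390999]), np.float64(122.56862745098039))
['scene'] (array([0.56275169, 0.0958643 , 0.13971304]), np.float64(275.1725490196079))
['top', 'scene'] (array([0.56246926, 0.09228325, 0.14269805]), np.float64(415.0941176470588))
white_bottle [(0.57, array([ 0.77 , -0.261,  0.   ]))]
blue_vial [(0.47, array([0.369, 0.087, 0.   ]))]
white_vial [(0.56, array([0.388, 0.182, 0.   ]))]
tape [(0.68, array([0.769, 0.086, 0.   ]))]
1.25
```

```bash
sed -i 's/(8,190,120),(19,255,255)/(10,175,90),(21,255,255)/' h.py; python3 - <<'E'
from h import *
ims={c:cv2.imread(f"pics/{c}0.png")[:,:,::-1].copy() for c in("scene","top")}
P={c:camera_params(c) for c in ims}
h=cv2.cvtColor(ims['top'],cv2.COLOR_RGB2HSV);print(h[210,270:320].tolist()); h=cv2.cvtColor(ims['scene'],cv2.COLOR_RGB2HSV);print(h[236,240:296:3].tolist())
mk={c:comp(omask(ims[c]),pt,20) for c,pt in(("scene",(270,237)),("top",(293,210)))}
print({c:(m[1],m[2]) for c,m in mk.items()})
for sel in(["top"],["scene"],["top","scene"]):
    print(sel,fit(W,[(mk[c][0],P[c]) for c in sel],[.527,-.117,1.72]))
E
```

```text
[[15, 236, 223], [16, 247, 247], [20, 251, 254], [19, 234, 255], [20, 240, 255], [20, 247, 255], [20, 249, 254], [20, 243, 255], [20, 242, 255], [20, 241, 255], [20, 243, 254], [20, 241, 254], [19, 237, 255], [19, 240, 255], [20, 244, 255], [20, 240, 255], [20, 248, 255], [20, 238, 255], [20, 255, 255], [20, 240, 255], [20, 244, 255], [20, 240, 255], [20, 247, 255], [20, 249, 255], [20, 255, 255], [20, 255, 255], [20, 252, 255], [20, 248, 255], [20, 253, 255], [20, 247, 255], [20, 238, 255], [20, 242, 255], [20, 251, 255], [19, 239, 254], [18, 235, 253], [16, 230, 249], [16, 244, 245], [16, 242, 246], [19, 255, 253], [19, 240, 254], [20, 241, 254], [20, 238, 254], [20, 239, 254], [20, 235, 254], [19, 231, 254], [19, 250, 254], [17, 238, 252], [14, 232, 200], [9, 165, 74], [110, 43, 18]]
[[11, 170, 84], [15, 185, 232], [16, 184, 251], [16, 184, 251], [16, 184, 251], [16, 184, 250], [16, 184, 250], [16, 184, 250], [16, 184, 250], [16, 185, 250], [16, 184, 250], [16, 184, 250], [16, 184, 250], [16, 184, 250], [15, 187, 228], [16, 184, 250], [16, 184, 249], [16, 184, 248], [16, 187, 234]]
{'scene': (array([268.71237113, 236.94948454]), np.int32(970)), 'top': (array([292.62998921, 210.97303128]), np.int32(927))}
['top'] (array([ 0.52665   , -0.11719875,  1.73183463]), np.float64(69.51764705882353))
['scene'] (array([ 0.52557987, -0.11569255,  1.72816627]), np.float64(57.772549019607844))
['top', 'scene'] (array([ 0.52601008, -0.11642075,  1.72962179]), np.float64(134.54509803921567))
```

```bash
cat > to.py <<'E'
from h import *
def plan(target,ydir=None):
    s=get_state();M=R.from_quat(s['eef_rot']).as_matrix()
    d=M.T@(np.asarray(target)-s['tool_pos'])*100
    out=[d.round(2)]
    if ydir is not None:
        v=M.T@np.r_[ydir,0];a=np.arctan2(v[2],v[1]);a=(a+np.pi/2)%np.pi-np.pi/2;out.append(round(a,3))
    print(out)
E
python3 - <<'E'
from to import *
s=get_state();print(R.from_quat(s['eef_rot']).as_matrix().round(3),s['q'])
for t in([.25,.572,.29],[.43,.40,.29],[.54,.10,.29],[.5415,-.2125,.29]):plan(t,[.9875,.158])
E
```

```text
[[ 0.     0.4    0.916]
 [ 0.     0.916 -0.4  ]
 [-1.     0.    -0.   ]] [-1.12524349  0.68908665 -0.1946123   1.56527665  0.15727244  0.90248948
 -0.21510775]
[array([-7.06, -0.08,  0.02]), np.float64(1.0)]
[array([-7.07, -8.64, 23.4 ]), np.float64(1.0)]
[array([ -7.07, -31.73,  45.49]), np.float64(1.0)]
[array([ -7.07, -60.31,  58.13]), np.float64(1.0)]
```

apply_moves(delta_pos=[[-3,0,0],[-6,-1,3],[-7,-2,6.5],[-7,-3.5,10],[-7,-5,13.5],[-7,-6.5,17],[-7,-8,20],[-7,-9.5,23.4],[-7,-12,26],[-7,-15,29]], yaw=[0.05,0.15,0.25,0.35,0.45,0.55,0.65,0.75,0.85,0.95], gripper=[0,0,0,0,0,0,0,0,0,0], force=20)

```text
clock: 2.08
tool_pos: [0.4562, 0.3197, 0.2893]
eef_rot: [0.447, 0.549, -0.446, 0.548]
contact_force: [0.6, -0.4, -0.5]
opening: 0.269
```

```bash
python3 - <<'E'
from to import *
s=get_state();print(R.from_quat(s['eef_rot']).as_matrix().round(3),s['q'].round(2),s['tool_pos'],s['contact_force'])
for t in([.54,.10,.25],[.5415,-.2125,.20],[.5415,-.2125,.06]):plan(t,[.9875,.158])
E
```

```text
[[ 0.     0.979  0.204]
 [ 0.001  0.204 -0.979]
 [-1.     0.001 -0.001]] [-0.73  0.51  0.06  1.69 -0.04  0.94 -0.45] [0.45624771 0.31973548 0.28931008] [ 0.59304604 -0.43383923 -0.48034603]
[array([ 3.9 ,  3.71, 23.23]), np.float64(0.047)]
[array([ 8.86, -2.53, 53.85]), np.float64(0.047)]
[array([22.86, -2.54, 53.87]), np.float64(0.047)]
```

apply_moves(delta_pos=[[0,0.6,4],[0,1.2,8],[0,1.8,12],[0,2,16],[0,2,20],[0,2,24],[0,1.5,28],[1,0.5,32],[2,-0.5,36],[3,-1,40]], yaw=[0.02,0.047,0.047,0.047,0.047,0.047,0.047,0.047,0.047,0.047], gripper=[0,0,0,0,0,0,0,0,0,0])

```text
clock: 2.92
tool_pos: [0.5272, -0.0743, 0.2591]
eef_rot: [0.459, 0.538, -0.458, 0.538]
contact_force: [0.4, -0.5, -0.1]
opening: 0.005
```

```bash
python3 - <<'E'
from to import *
s=get_state();print(s['q'].round(2),s['tool_pos'],s['contact_force'],s['opening'])
for t in([.5415,-.2165,.15],[.5415,-.2165,.026]):plan(t,[.9875,.158])
E
```

```text
[ 0.01  0.51  0.07  1.8  -0.05  0.83  0.26] [ 0.52721317 -0.07433584  0.2590864 ] [ 0.43024113 -0.51161615 -0.08364474] 0.004601818812560431
[array([10.89, -0.85, 14.28]), np.float64(0.0)]
[array([23.29, -0.85, 14.3 ]), np.float64(0.0)]
```

apply_moves(delta_pos=[[1,-0.3,4],[2,-0.5,8],[4,-0.7,12],[7,-0.8,14.3],[10.5,-0.85,14.3],[14,-0.85,14.3],[17.5,-0.85,14.3],[20.5,-0.85,14.3],[22.5,-0.85,14.3],[23.3,-0.85,14.3]], yaw=[0,0,0,0,0,0,0,0,0,0], gripper=[0,0,0,0,0,0,0,0,0,0])

```text
clock: 3.75
tool_pos: [0.5398, -0.2157, 0.0228]
eef_rot: [0.459, 0.54, -0.459, 0.536]
contact_force: [-0.6, -0.3, -0.1]
opening: 0.005
```

```bash
python3 - <<'E'
from to import *
s=get_state();print(s['q'].round(2),s['tool_pos'],s['contact_force'],s['opening'])
for c in("scene","top","wrist"): 
    im=snapshot(c); cv2.imwrite(f"pics/{c}1.png",im[:,:,::-1])
a=cv2.imread("pics/scene1.png")[120:320,140:400];b=cv2.resize(cv2.imread("pics/wrist1.png"),(260,200))
cv2.imwrite("pics/c1.png",cv2.resize(np.vstack([a,b]),None,fx=1.45,fy=1.45))
for t in([.5415,-.2165,.026],):plan(t,[.9875,.158])
E
```

```text
[ 0.29  0.92  0.02  1.83 -0.05  0.4   0.51] [ 0.53978409 -0.21568491  0.02279836] [-0.5751102  -0.278813   -0.09203101] 0.0047934022081619196
[array([ 0.01, -0.03, -0.02]), np.float64(0.0)]
```

View pics/c1.png

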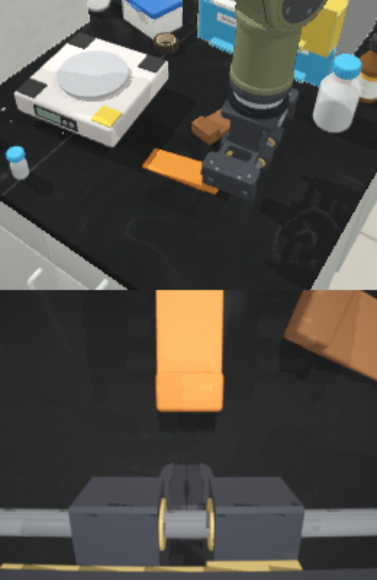

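apply_moves(delta_pos=[[0,0,1],[0,0,2],[0,0,3],[0,0,4],[0,0,5],[0,0,6],[0,0,7],[0,0,8],[0,0,8.7],[0,0,9]], yaw=[0,0,0,0,0,0,0,0,0,0], gripper=[0,0,0,0,0,0,0,0,0,0])

```text
clock: 4.73
tool_pos: [0.556, -0.3075, 0.026]
eef_rot: [0.46, 0.538, -0.459, 0.538]
contact_force: [0.0, -0.3, -0.2]
opening: 0.005
```

```bash
cat > look.py <<'E'
from to import *
import sys
n=sys.argv[1]
s=get_state();print(s['q'].round(2),s['tool_pos'],s['contact_force'],s['opening'])
im={}
for c in("scene","top","wrist"): 
    im[c]=snapshot(c); cv2.imwrite(f"pics/{c}{n}.png",im[c][:,:,::-1])
a=cv2.resize(im["scene"][130:270,150:350],None,fx=2,fy=2,interpolation=2)
t=cv2.resize(im["top"][140:250,150:350],(400,220),interpolation=2)
b=cv2.resize(im["wrist"],(400,300))
cv2.imwrite(f"pics/c{n}.png",np.hstack([np.vstack([a,t]),np.vstack([b,np.zeros((200,400,3),np.uint8)])])[:,:,::-1])
E
python3 look.py 2
```

```text
[ 0.43  0.96  0.01  1.66 -0.02  0.52  0.6 ] [ 0.55599546 -0.30745491  0.02595253] [ 0.03818675 -0.28934581 -0.167679  ] 0.005148275281292036
```

View pics/c2.png

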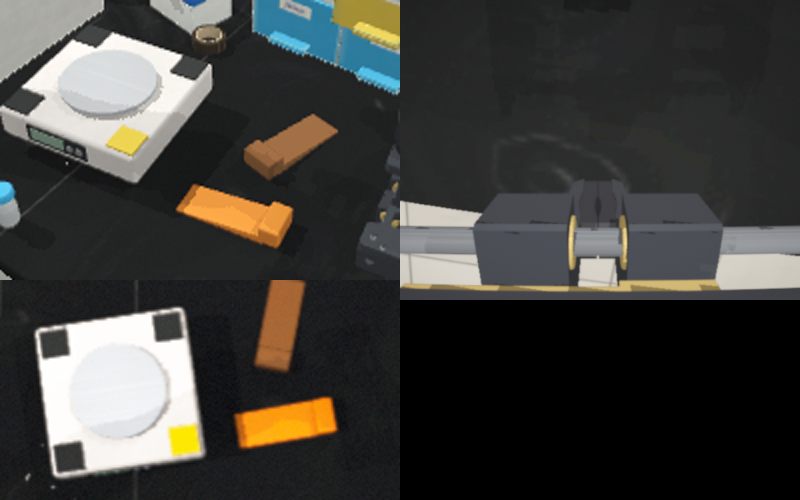

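Wrong sign: tool +z points away from the scale, so the arm moved through free space and touched nothing. The push direction is -z.

apply_moves(delta_pos=[[0,0,-2],[0,0,-5],[0,0,-8],[0,0,-10],[0,0,-11],[0,0,-12],[0,0,-13],[0,0,-14],[0,0,-15],[0,0,-16]], yaw=[0,0,0,0,0,0,0,0,0,0], gripper=[0,0,0,0,0,0,0,0,0,0])

```text
clock: 5.72
tool_pos: [0.5306, -0.1472, 0.0262]
eef_rot: [0.46, 0.538, -0.458, 0.538]
contact_force: [-0.4, -0.3, 0.2]
opening: 0.006
```

```bash
python3 look.py 3
```

```text
[ 0.17  0.9   0.03  1.93 -0.09  0.32  0.43] [ 0.53063566 -0.14715148  0.02615171] [-0.43611965 -0.25619213  0.19012698] 0.006191061894388071
```

View pics/c3.png

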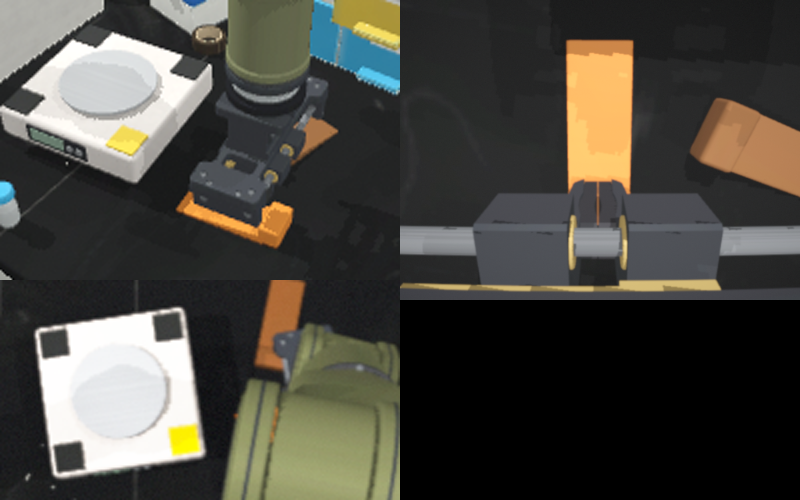

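```bash
python3 - <<'E'
from h import *
a=cv2.imread("pics/scene3.png")[170:270,220:320];b=cv2.imread("pics/scene2.png")[170:270,220:320]
cv2.imwrite("pics/d3.png",cv2.resize(np.hstack([b,a]),None,fx=4,fy=4,interpolation=2))
cv2.imwrite("pics/w3.png",cv2.resize(cv2.imread("pics/wrist3.png"),None,fx=1.5,fy=1.5))
p=camera_params("scene");s=get_state()
M=R.from_quat(s['eef_rot']).as_matrix()
print(proj([s['tool_pos'],s['tool_pos']+M[:,0]*.014],p)); p=camera_params("wrist");print(proj([s['tool_pos'],s['tool_pos']+M[:,0]*.014, [.526,-.1165,0]],p),p['position'])
print(comp(omask(cv2.imread("pics/top3.png")[:,:,::-1].copy()),(270,212))[1:])
E
```

```text
[[279.21249315 234.5623371 ]
 [278.97320455 238.66262799]]
[[254.65904619 234.52827349]
 [254.52781187 224.51207942]
 [254.76783304 166.42414297]] [ 0.51834886 -0.07714963  0.19156538]
(array([267., 207.]), np.int32(1))
```

View pics/d3.png

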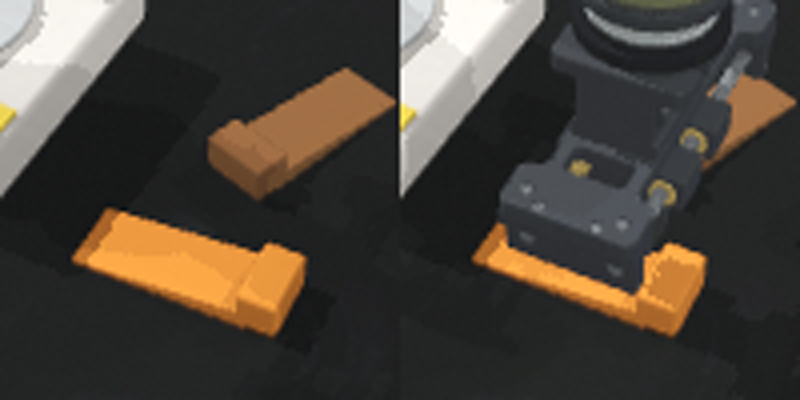

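View pics/w3.png

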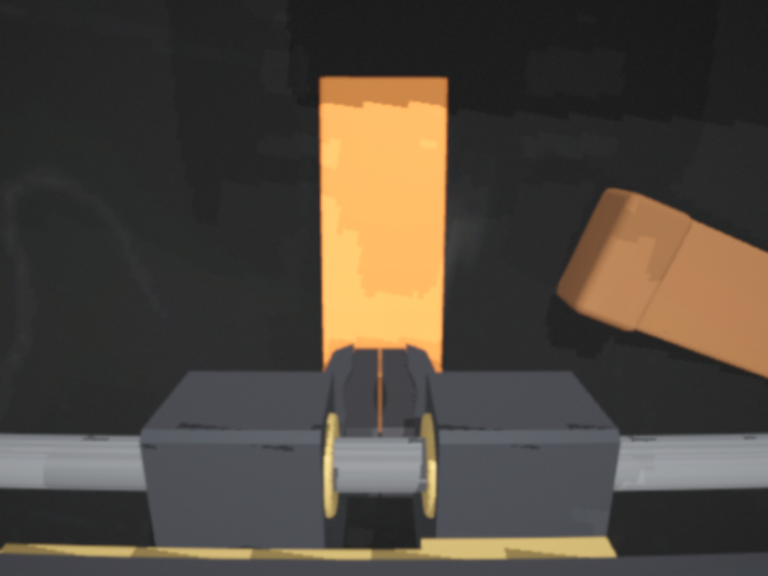

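```bash
python3 - <<'E'
from h import *
s=get_state();M=R.from_quat(s['eef_rot']).as_matrix();t=s['tool_pos'];print(t)
def box(x,y,z): return np.array([t+M@[a,b,c] for a in x for b in y for c in z])
out=[]
for cn,(r0,r1,c0,c1,k) in {"scene":(170,270,220,320,4),"wrist":(0,384,0,512,1)}.items():
    p=camera_params(cn);im=cv2.resize(cv2.imread(f"pics/{cn}3.png")[r0:r1,c0:c1],None,fx=k,fy=k,interpolation=2)
    def dr(P,col):
        q=(proj(P,p)-[c0,r0])*k
        for i in range(8):
            for j in (1,2,4):
                if not i&j: cv2.line(im,tuple(map(int,q[i])),tuple(map(int,q[i|j])),col,1)
    dr(box((.014,-.045),(-.0175,.0175),(-.009,.009)),(0,255,0))
    dr(box((-.05,-.08),(-.093,.093),(-.0375,.0375)),(255,0,255))
    w=(.526,-.1165,1.73)
    for q in W:
        if q is W[1]: dr(T(w,q),(255,255,0))
        else: dr(T(w,[q[i] for i in (0,1,3,2,4,5,7,6)]),(255,255,0))
    cv2.imwrite(f"pics/o_{cn}.png",im)
E
```

```text
[ 0.53069062 -0.14642436  0.02612747]
```

View pics/o_scene.png

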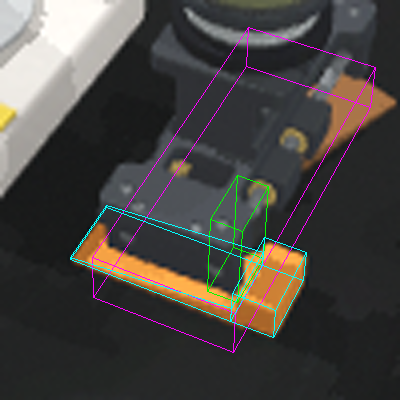

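View pics/o_wrist.png

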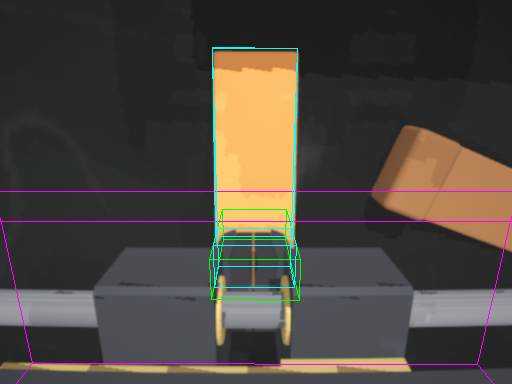

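The wedge has not moved: its original pose still overlays both pictures exactly. In both views the fingertips sit about 20–30 mm higher than the nominal tip geometry, so they passed over the block. I'll lift, go back behind the wedge and find the real tip height by touching the worktop gently.

apply_moves(delta_pos=[[-2,0,0],[-3,0,1],[-3,0,3.5],[-3,0,6],[-2,0,7.5],[-0.5,0,7.5],[0,0,7.5]], yaw=[0,0,0,0,0,0,0], gripper=[0,0,0,0,0,0,0])

```text
clock: 6.45
tool_pos: [0.5416, -0.2229, 0.0247]
eef_rot: [0.46, 0.538, -0.459, 0.537]
contact_force: [-1.1, 0.5, -0.7]
opening: 0.004
```

```bash
python3 look.py 4
```

```text
[ 0.3   0.92  0.02  1.82 -0.05  0.4   0.52] [ 0.54161216 -0.22292732  0.02467564] [-1.11849715  0.46992759 -0.73591161] 0.004367407836399929
```

View pics/c4.png

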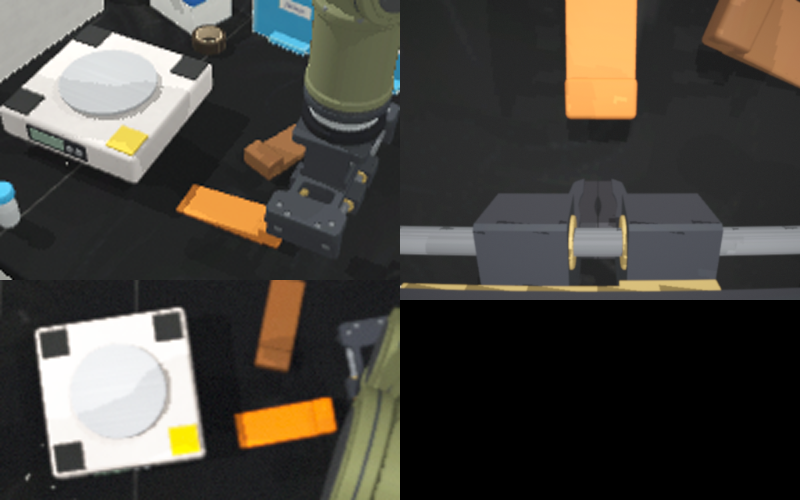

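apply_moves(delta_pos=[[0.2,0,0],[0.4,0,0],[0.6,0,0],[0.8,0,0],[1.0,0,0],[1.1,0,0],[1.2,0,0],[1.2,0,0]], yaw=[0,0,0,0,0,0,0,0], gripper=[0,0,0,0,0,0,0,0])

```text
clock: 7.27
tool_pos: [0.5421, -0.2199, 0.0134]
eef_rot: [0.459, 0.539, -0.458, 0.537]
contact_force: [0.5, -0.2, -0.4]
opening: 0.004
```

apply_moves(delta_pos=[[0.2,0,0],[0.4,0,0],[0.6,0,0],[0.8,0,0],[1.0,0,0],[1.0,0,0]], yaw=[0,0,0,0,0,0], gripper=[0,0,0,0,0,0])

```text
clock: 7.77
tool_pos: [0.5418, -0.2198, 0.0029]
eef_rot: [0.459, 0.54, -0.458, 0.537]
contact_force: [-0.0, 0.1, -0.1]
opening: 0.003
```

apply_moves(delta_pos=[[0.15,0,0],[0.3,0,0],[0.45,0,0],[0.6,0,0],[0.7,0,0],[0.7,0,0]], yaw=[0,0,0,0,0,0], gripper=[0,0,0,0,0,0])

```text
clock: 8.27
tool_pos: [0.5416, -0.2197, -0.0043]
eef_rot: [0.459, 0.54, -0.458, 0.537]
contact_force: [-0.1, 0.6, 0.2]
opening: 0.007
```

```bash
python3 look.py 5;  python3 - <<'E'
import cv2,numpy as np
a=cv2.imread("pics/scene5.png")[150:290,240:360];b=cv2.imread("pics/scene0.png")[150:290,240:360]
cv2.imwrite("pics/d5.png",cv2.resize(a,None,fx=4,fy=4,interpolation=2))
E
```

```text
[ 0.3   0.97  0.02  1.82 -0.05  0.35  0.52] [ 0.54160184 -0.21970184 -0.00431226] [-0.14715743  0.63750834  0.21922679] 0.007025280601866648
```

View pics/d5.png

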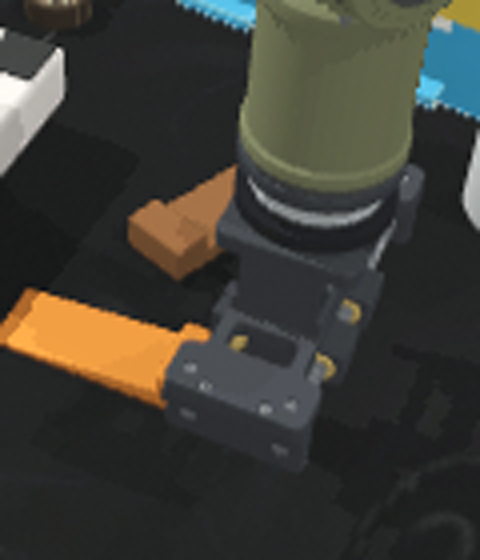

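View pics/c5.png

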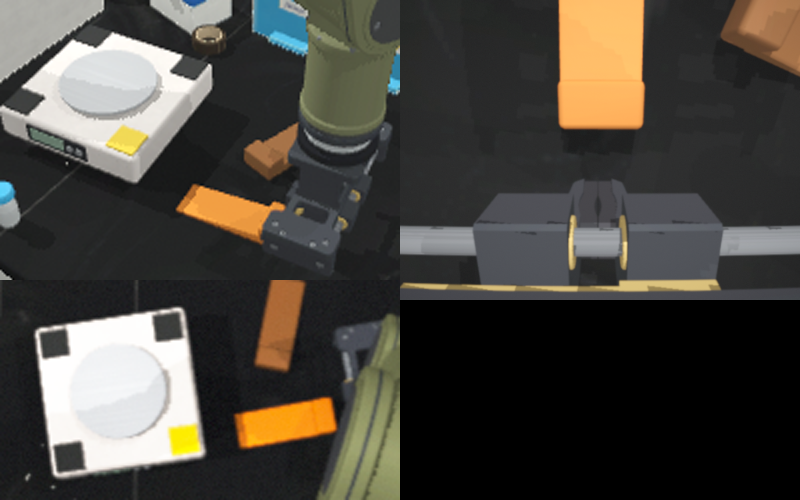

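apply_moves(delta_pos=[[0.15,0,0],[0.3,0,0],[0.45,0,0],[0.6,0,0],[0.7,0,0],[0.7,0,0]], yaw=[0,0,0,0,0,0], gripper=[0,0,0,0,0,0])

```text
clock: 8.92
tool_pos: [0.5416, -0.2197, -0.0113]
eef_rot: [0.459, 0.54, -0.458, 0.537]
contact_force: [-0.5, 0.9, -0.1]
opening: 0.005
```

apply_moves(delta_pos=[[-0.2,0,-1],[-0.4,0,-2],[-0.4,0,-3],[-0.4,0,-4],[-0.4,0,-5],[-0.4,0,-6],[-0.4,0,-7],[-0.4,0,-7],[-0.4,0,-7]], yaw=[0,0,0,0,0,0,0,0,0], gripper=[0,0,0,0,0,0,0,0,0])

```text
clock: 9.67
tool_pos: [0.5303, -0.1494, -0.0071]
eef_rot: [0.458, 0.541, -0.457, 0.537]
contact_force: [0.2, -1.1, 0.6]
opening: 0.008
```

```bash
python3 look.py 6
```

```text
[ 0.18  0.96  0.02  1.92 -0.09  0.27  0.44] [ 0.53029432 -0.1493865  -0.007145  ] [ 0.21066881 -1.11797184  0.57564769] 0.007834913073341662
```

View pics/c6.png

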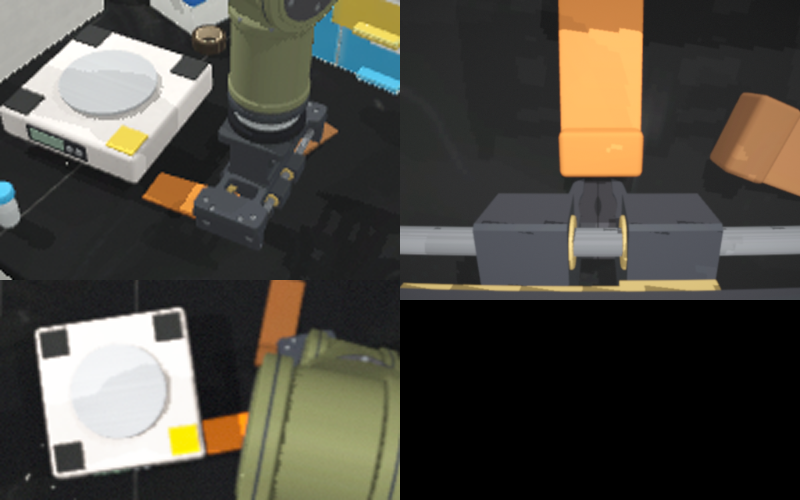

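```bash
cat > wp.py <<'E'
from h import *
import sys
# tip & back-top edge rays from wrist image via orange mask
def wedge_from_wrist(im,p):
    m=omask(im);m=(m>0)
    rows=[];
    def model(v):
        r=render(W,v*np.array([.01,.01,.1]),p);r[236:]=0;return r
    mm=m.astype(float);mm[236:]=0
    n,l,s,c=cv2.connectedComponentsWithStats((mm>0).astype(np.uint8));i=1+np.argmax(s[1:,4]);mm=(l==i).astype(float)
    return mm,model
E
python3 - <<'E'
from h import *
p=camera_params("wrist");im=cv2.imread("pics/wrist6.png")[:,:,::-1].copy()
h=cv2.cvtColor(im,cv2.COLOR_RGB2HSV);print(h[::12,256].tolist())
for px in((198,226),(256,226),(314,226)):print(ray(px,p,.024))
for px in((202,166),(256,166),(312,166)):print(ray(px,p,.0115),'front of block' )
E
```

```text
[[14, 170, 203], [14, 170, 204], [14, 169, 205], [14, 170, 208], [18, 144, 255], [17, 149, 255], [17, 148, 255], [17, 150, 255], [17, 149, 255], [17, 150, 255], [17, 150, 255], [17, 150, 255], [17, 151, 255], [17, 151, 255], [15, 165, 255], [16, 158, 255], [16, 159, 255], [16, 160, 255], [16, 162, 255], [150, 8, 34], [132, 17, 77], [126, 17, 75], [120, 14, 55], [135, 14, 75], [120, 14, 107], [110, 9, 166], [110, 9, 170], [115, 10, 146], [60, 7, 37], [90, 7, 39], [0, 0, 38], [20, 95, 134]]
[ 0.50434153 -0.13831757  0.024     ]
[ 0.52814487 -0.13442982  0.024     ]
[ 0.55195101 -0.13057911  0.024     ]
[ 0.50146854 -0.11565424  0.0115    ] front of block
[ 0.52453258 -0.11191932  0.0115    ] front of block
[ 0.54844621 -0.10802426  0.0115    ] front of block
```

View pics/wrist6.png

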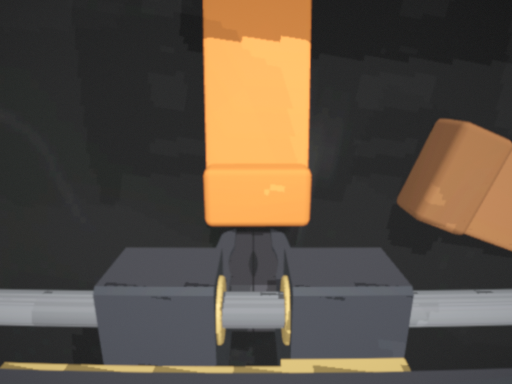

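apply_moves(delta_pos=[[0,0,-0.5],[0,0,-1],[0,0,-1.5],[0,0,-2],[0,0,-2.5],[0,0,-3],[0,0,-3.4],[0,0,-3.4]], yaw=[0,0,0,0,0,0,0,0], gripper=[0,0,0,0,0,0,0,0])

```text
clock: 10.48
tool_pos: [0.5249, -0.1162, -0.007]
eef_rot: [0.459, 0.54, -0.458, 0.537]
contact_force: [0.0, -0.4, 0.7]
opening: 0.003
```

```bash
python3 look.py 7
```

```text
[ 0.12  0.95  0.03  1.96 -0.11  0.23  0.41] [ 0.52489068 -0.11616176 -0.00700868] [ 0.04362761 -0.42789741  0.70617915] 0.0027859566798064785
```

View pics/c7.png

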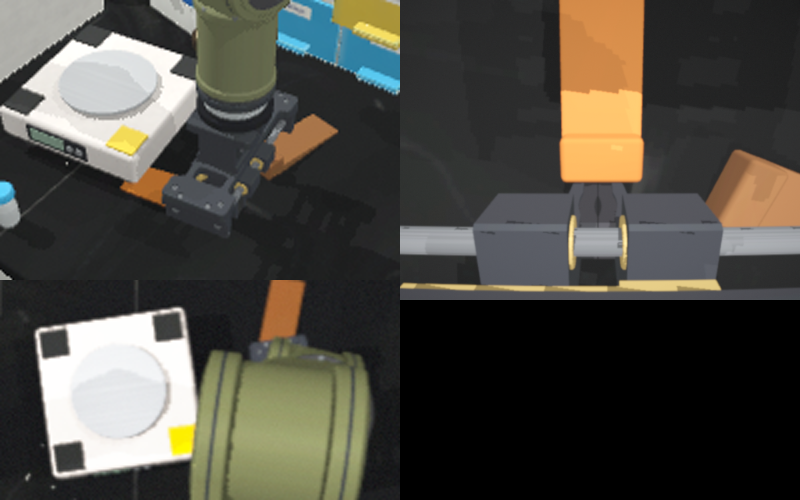

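apply_moves(delta_pos=[[0,0,-0.2],[0,0,-0.4],[0,0,-0.6],[0,0,-0.8],[0,0,-1.0]], yaw=[0,0,0,0,0], gripper=[0,0,0,0,0])

```text
clock: 11.05
tool_pos: [0.5235, -0.1078, -0.0069]
eef_rot: [0.459, 0.539, -0.458, 0.537]
contact_force: [0.6, -0.2, 0.3]
opening: 0.006
```

apply_moves(delta_pos=[[0,0,-0.3],[0,0,-0.5],[0,0,-0.7],[0,0,-0.9],[0,0,-1.1],[0,0,-1.1]], yaw=[0,0,0,0,0,0], gripper=[0,0,0,0,0,0])

```text
clock: 11.55
tool_pos: [0.5216, -0.0963, -0.0069]
eef_rot: [0.459, 0.54, -0.458, 0.537]
contact_force: [1.0, 0.6, -0.1]
opening: 0.003
```

apply_moves(delta_pos=[[0,0,-0.2],[0,0,-0.4],[0,0,-0.6],[0,0,-0.8],[0,0,-0.9],[0,0,-0.9]], yaw=[0,0,0,0,0,0], gripper=[0,0,0,0,0,0])

```text
clock: 12.05
tool_pos: [0.5202, -0.0869, -0.0069]
eef_rot: [0.459, 0.54, -0.458, 0.537]
contact_force: [0.0, 0.9, 0.2]
opening: 0.006
```

apply_moves(delta_pos=[[0,0,-0.2],[0,0,-0.4],[0,0,-0.6],[0,0,-0.7],[0,0,-0.7]], yaw=[0,0,0,0,0], gripper=[0,0,0,0,0])

```text
clock: 12.47
tool_pos: [0.5193, -0.0808, -0.0068]
eef_rot: [0.459, 0.539, -0.458, 0.537]
contact_force: [0.5, -2.7, -0.1]
opening: 0.004
```

```bash
python3 look.py 8; python3 - <<'E'
from h import *
p=camera_params("wrist");s=get_state()
im=cv2.imread("pics/wrist8.png")[:,:,::-1].copy()
h=cv2.cvtColor(im,cv2.COLOR_RGB2HSV);m=cv2.inRange(h,(10,120,90),(21,255,255));c=m[:,256];r=np.where(c[:240]>0)[0];print(r.min(),r.max());
cc=np.where(m[r.max()-15]>0)[0];cc=cc[(cc>150)&(cc<350)];print(cc.min(),cc.max()); print(ray((cc.mean(),r.max()+.5),p,.023))
E
```

```text
[ 0.05  0.95  0.03  2.   -0.14  0.2   0.37] [ 0.51925067 -0.08080387 -0.00683869] [ 0.5465432  -2.71524836 -0.05970186] 0.004461167330826352
88 236
206 310
[ 0.51863584 -0.06896571  0.023     ]
```

View pics/c8.png

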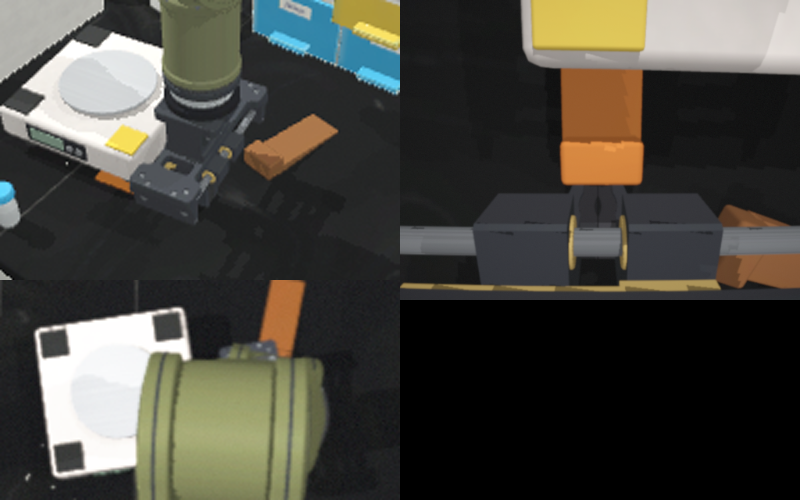

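apply_moves(delta_pos=[[0,0,-0.1],[0,0,-0.2],[0,0,-0.2]], yaw=[0,0,0], gripper=[0,0,0])

```text
clock: 12.87
tool_pos: [0.5191, -0.08, -0.0068]
eef_rot: [0.459, 0.539, -0.459, 0.537]
contact_force: [0.4, -6.4, -1.2]
opening: 0.005
```

apply_moves(delta_pos=[[0,0,-0.2],[0,0,-0.28],[0,0,-0.28]], yaw=[0,0,0], gripper=[0,0,0])

```text
clock: 13.12
tool_pos: [0.519, -0.0796, -0.0068]
eef_rot: [0.459, 0.537, -0.46, 0.538]
contact_force: [1.4, -7.8, -1.9]
opening: 0.004
```

apply_moves(delta_pos=[[0,0,0.5],[0,0,2],[-1,0,4],[-4,0,5],[-8,0,5],[-11,0,4],[-12,0,4],[-12,0,4]], yaw=[0,0,0,0,0,0,0,0], gripper=[0,0,0,0,0,0,0,0])

```text
clock: 13.78
tool_pos: [0.5269, -0.1175, 0.1157]
eef_rot: [0.459, 0.537, -0.458, 0.539]
contact_force: [-0.4, -0.3, -0.3]
opening: 0.005
```

```bash
python3 look.py 9; python3 - <<'E'
from to import *
p=camera_params("scene");im=cv2.imread("pics/scene9.png")[:,:,::-1].copy()
m=comp(ymask(im),(213,199));print("pad scene",m[1],m[2],ray(m[1],p,.069))
plan([.501,.011,.085],[.9875,.158])
E
```

```text
[ 0.09  0.73  0.07  1.93 -0.1   0.48  0.39] [ 0.52687243 -0.11751531  0.11572295] [-0.38194592 -0.32797454 -0.29000872] 0.004622687977673114
pad scene [213.025   199.79375] 160 [0.49854521 0.01074106 0.069     ]
[array([  2.7 ,  -0.27, -13.13]), np.float64(-0.001)]
```

View pics/c9.png

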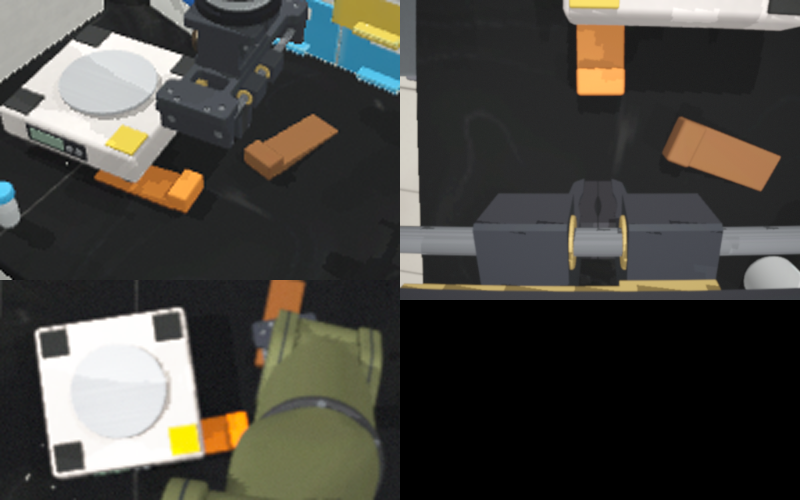

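apply_moves(delta_pos=[[-0.5,0,-3],[-0.5,-0.1,-6],[-0.5,-0.2,-9],[-0.5,-0.27,-12],[0,-0.27,-13.1],[1,-0.27,-13.1],[2,-0.27,-13.1],[2.5,-0.27,-13.1],[2.7,-0.27,-13.1]], yaw=[0,0,0,0,0,0,0,0,0], gripper=[0,0,0,0,0,0,0,0,0])

```text
clock: 14.68
tool_pos: [0.5003, 0.0082, 0.0833]
eef_rot: [0.458, 0.538, -0.462, 0.536]
contact_force: [-0.2, 0.0, 0.8]
opening: 0.004
```

```bash
python3 look.py 10; python3 - <<'E'
from to import *
plan([.501,.011,.060],[.9875,.158])
E
```

```text
[-0.16  0.76  0.08  2.05 -0.17  0.33  0.21] [0.50030506 0.00817096 0.08325274] [-0.21470405  0.01989618  0.78044252] 0.0041884986836761996
[array([ 2.47,  0.03, -0.19]), np.float64(-0.003)]
```

View pics/c10.png

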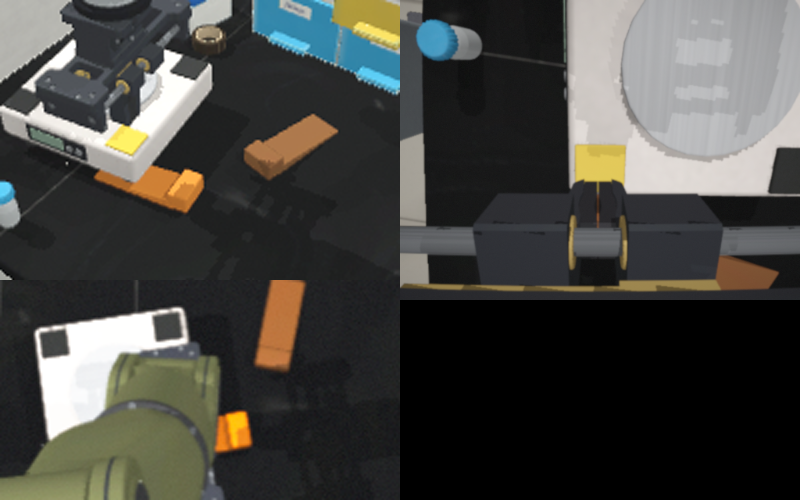

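apply_moves(delta_pos=[[0.3,0,0],[0.6,0,0],[0.9,0,0],[1.2,0,0],[1.5,0,0],[1.5,0,0]], yaw=[0,0,0,0,0,0], gripper=[0,0,0,0,0,0])

```text
clock: 15.33
tool_pos: [0.5007, 0.0092, 0.0691]
eef_rot: [0.458, 0.538, -0.461, 0.537]
contact_force: [0.1, -0.5, 0.2]
opening: 0.009
```

```bash
python3 look.py 11
```

```text
[-0.16  0.79  0.07  2.06 -0.17  0.3   0.22] [0.50067513 0.00920686 0.06913358] [ 0.08657721 -0.47258954  0.19074605] 0.00876420085690633
```

View pics/c11.png

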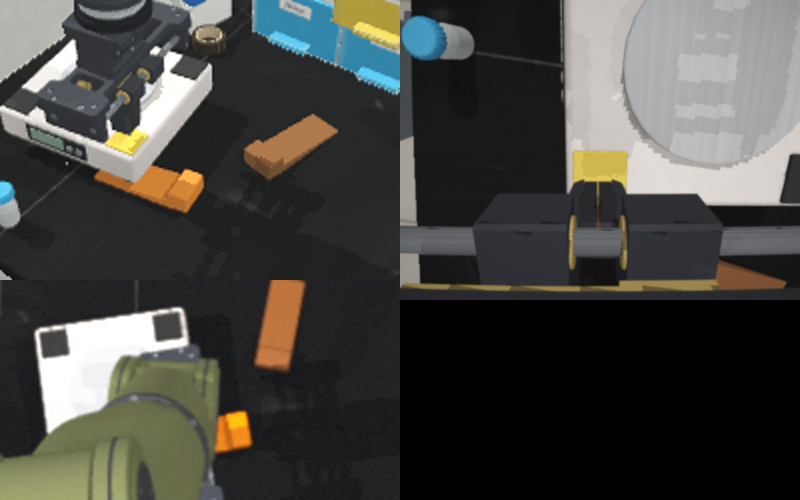

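apply_moves(delta_pos=[[0.2,0,0],[0.4,0,0],[0.6,0,0],[0.8,0,0],[1.0,0,0],[1.0,0,0]], yaw=[0,0,0,0,0,0], gripper=[0,0,0,0,0,0])

```text
clock: 15.98
tool_pos: [0.5007, 0.0092, 0.0592]
eef_rot: [0.458, 0.538, -0.461, 0.537]
contact_force: [0.2, 0.1, -0.3]
opening: 0.008
```

apply_moves(delta_pos=[[0.1,0,0],[0.2,0,0],[0.3,0,0],[0.4,0,0],[0.5,0,0]], yaw=[0,0,0,0,0], gripper=[0,0,0,0,0])

```text
clock: 16.4
tool_pos: [0.5007, 0.0091, 0.0542]
eef_rot: [0.458, 0.538, -0.461, 0.537]
contact_force: [0.1, -0.2, 0.0]
opening: 0.006
```

apply_moves(delta_pos=[[0.1,0,0],[0.2,0,0],[0.3,0,0],[0.3,0,0]], yaw=[0,0,0,0], gripper=[0,0,0,0])

```text
clock: 16.73
tool_pos: [0.5006, 0.0092, 0.051]
eef_rot: [0.458, 0.538, -0.461, 0.537]
contact_force: [-0.1, 0.4, 0.4]
opening: 0.006
```

```bash
python3 look.py 12;python3 - <<'E'
import cv2,numpy as np
a=cv2.imread("pics/scene12.png")[100:240,150:300]
cv2.imwrite("pics/d12.png",cv2.resize(a,None,fx=4,fy=4,interpolation=2))
E
```

```text
[-0.15  0.83  0.06  2.07 -0.18  0.26  0.22] [0.50063842 0.00915817 0.05099415] [-0.1459452   0.42356323  0.35677281] 0.00639616329484899
```

View pics/d12.png

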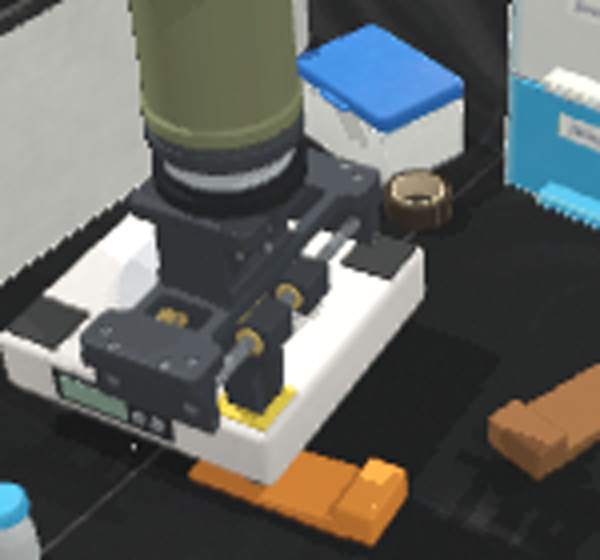

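View pics/wrist12.png

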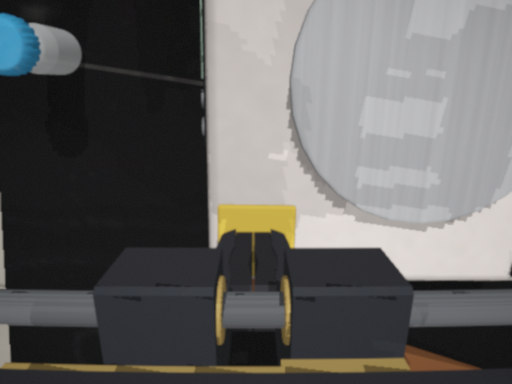

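apply_moves(delta_pos=[[0.1,0,-0.1],[0.2,0,-0.2],[0.3,0,-0.2],[0.4,0,-0.2],[0.4,0,-0.2]], yaw=[0,0,0,0,0], gripper=[0,0,0,0,0])

```text
clock: 17.3
tool_pos: [0.5006, 0.0101, 0.0497]
eef_rot: [0.459, 0.537, -0.461, 0.537]
contact_force: [-3.6, -0.6, 28.3]
opening: 0.007
```

apply_moves(delta_pos=[[0.12,0,0],[0.12,0,0],[0.12,0,0],[0.12,0,0],[0.12,0,0],[0.12,0,0]], yaw=[0,0,0,0,0,0], gripper=[0,0,0,0,0,0])

```text
clock: 17.8
tool_pos: [0.5008, 0.0099, 0.0499]
eef_rot: [0.459, 0.537, -0.461, 0.537]
contact_force: [-2.1, -1.0, 16.0]
opening: 0.003
```

apply_moves(delta_pos=[[0.1,0,0],[0.1,0,0],[0.1,0,0],[0.1,0,0],[0.1,0,0],[0.1,0,0]], yaw=[0,0,0,0,0,0], gripper=[0,0,0,0,0,0])

```text
clock: 18.3
tool_pos: [0.5008, 0.01, 0.0499]
eef_rot: [0.46, 0.536, -0.461, 0.537]
contact_force: [-1.9, 0.3, 11.9]
opening: 0.008
```

```bash
python3 look.py 13;python3 - <<'E'
import cv2,numpy as np
a=cv2.imread("pics/scene13.png")[100:240,150:300]
cv2.imwrite("pics/d13.png",cv2.resize(a,None,fx=4,fy=4,interpolation=2))
E
```

```text
[-0.15  0.83  0.06  2.07 -0.18  0.25  0.22] [0.50082814 0.00995937 0.04992903] [-1.90544125  0.2746099  11.87122911] 0.00828839350317519
```

View pics/d13.png

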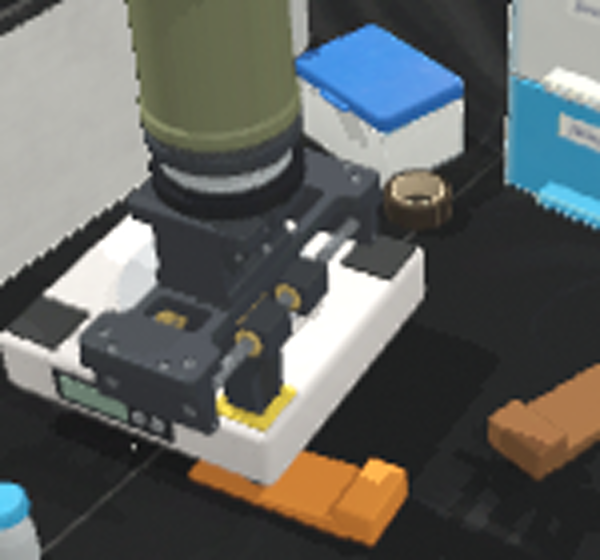

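```bash
python3 - <<'E'
from plant import *
s=get_state();print(s['moment'],s['contact_force'],s['tool_pos'])
E
```

```text
[-0.05282734  0.44358508  0.00134029] [-2.17551147 -0.32376627 11.0842731 ] [0.50080805 0.0099383  0.04992333]
```

View pics/wrist13.png

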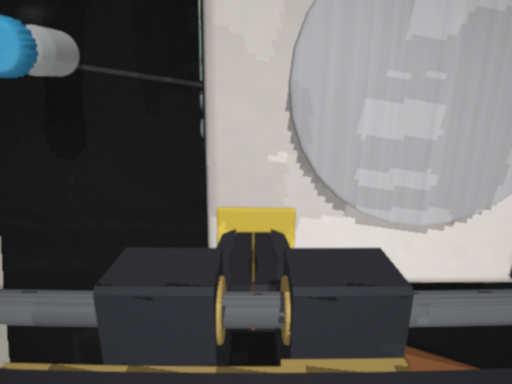

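Pressed at 12–28 N, the tool height changed by only 0.2 mm. The moment puts the contact on the finger axis, so the fingertips are on the pad. Now I retreat.

apply_moves(delta_pos=[[-0.3,0,0],[-1,0,0],[-3,0,0],[-6,0,0],[-9,0,2],[-12,0,6],[-14,0,10],[-14,0,14],[-14,0,18],[-14,0,20]], yaw=[0,0,0,0,0,0,0,0,0,0], gripper=[0,0,0,0,0,0,0,0,0,0])

```text
clock: 19.28
tool_pos: [0.5316, -0.1927, 0.1919]
eef_rot: [0.46, 0.534, -0.462, 0.538]
contact_force: [-0.1, -1.1, 0.6]
opening: 0.008
```

```bash
python3 look.py 14;python3 - <<'E'
from h import *
P={c:camera_params(c) for c in("scene","top")}
for c,pt,wp in(("scene",(213,199),(255,228)),("top",(242,218),(270,212))):
    im=cv2.imread(f"pics/{c}14.png")[:,:,::-1].copy();m=comp(ymask(im),pt)
    print(c,m[1],m[2],ray(m[1],P[c],.069))
a=cv2.imread("pics/scene14.png")[150:250,150:300];b=cv2.imread("pics/scene0.png")[150:250,150:300]
cv2.imwrite("pics/d14.png",cv2.resize(np.vstack([b,a]),None,fx=3,fy=3,interpolation=2))
E
```

```text
[ 0.2   0.64  0.1   1.79 -0.09  0.71  0.5 ] [ 0.53160317 -0.19273092  0.1918692 ] [-0.06789236 -1.14295627  0.64725269] 0.007589410819600948
scene [213.06748466 199.82822086] 163 [0.49851641 0.01059221 0.069     ]
top [241.67597765 219.44134078] 179 [0.50106832 0.01140335 0.069     ]
```

View pics/d14.png

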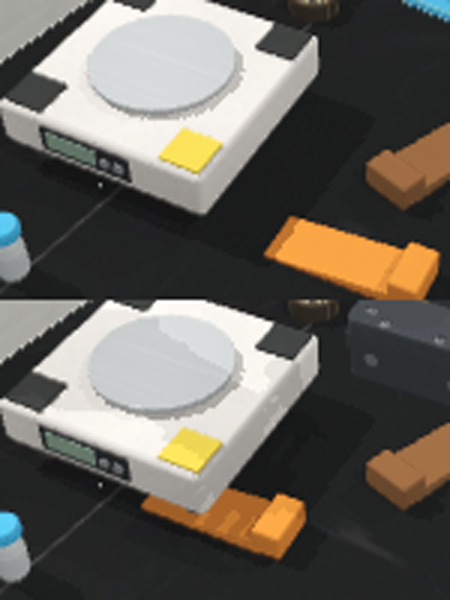

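View pics/c14.png

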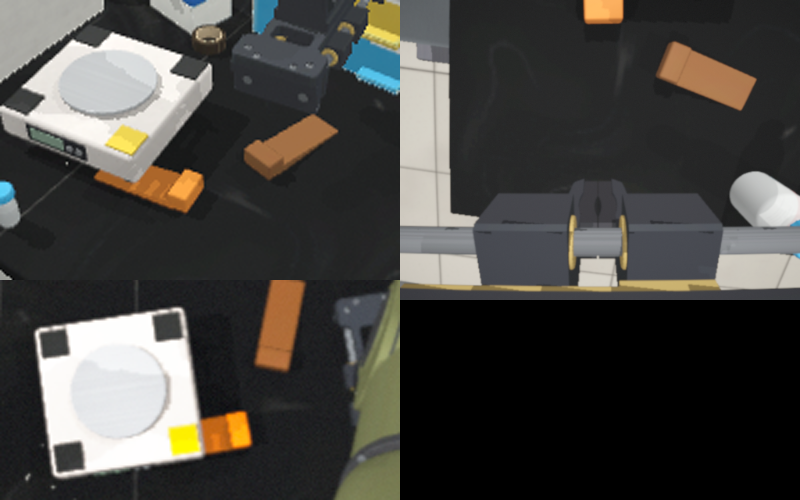

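```bash
python3 - <<'E'
from h import *
for c in("scene","top"):
    for n in (9,14):
        im=cv2.imread(f"pics/{c}{n}.png")[:,:,::-1].copy();h=cv2.cvtColor(im,cv2.COLOR_RGB2HSV);m=cv2.inRange(h,(10,150,150),(21,255,255))
        r=comp(m,(242,224) if c=="scene" else (270,212),18);ys,xs=np.where(r[0]);print(c,n,r[1].round(2),r[2],xs.min(),xs.max(),ys.min(),ys.max())
p=camera_params("top")
for px in ((274.5,206),(275.5,222)): print(ray(px,p,.024))
print(proj(T((.5353-.158*.0985-.158*0,-.116,1.73),[[0,0,0]]),p)[0] , get_state()['clock'])
E
```

```text
scene 9 [231.   222.85] 602 198 251 213 235
scene 14 [230.93 222.87] 600 198 251 213 235
top 9 [261.61 215.42] 354 251 273 206 226
top 14 [262.8  215.77] 390 251 275 206 225
[ 0.53834342 -0.07097091  0.024     ]
[ 0.49717011 -0.07298426  0.024     ]
[291.62154495 213.87147389] 19.4333
```

```bash
python3 -c "
from plant import *
s=get_state();print(s['clock'],abs(s['qd']).max())
print(finish_job())"
```

```text
19.4333 0.05845494950750853
the job is handed in; nothing more can be done
None
```

I pushed the orange wedge under the front right foot until it jammed, at about 8 N. I then pressed the yellow pad with the fingertips at 12 to 28 N for about 1.3 s, retreated and handed the job in at 19.4 s.

**Corner:** while I pressed, the tool height changed by only 0.2 mm, and the moment reading puts the contact on the finger axis. I did not measure the scale's tilt or pad height directly.

**Scale and wedge:** the scale stayed within about 0.5 mm of where it started. Pressing did not shift the wedge; its picture position was the same before and after. The foot sits about 52 to 55 mm from the tip, within a few mm of the wedge's middle line.

**Bystanders and hand:** the bystanders in the last views look untouched, though I did not re-measure them. The hand finished clear, about 12 cm behind the wedge and well above the worktop.

**What disagreed or went wrong:**
- **Fingertip length:** the closed fingertips touched the pad about 19 mm behind the reported TCP, not 14 mm ahead as given by `nose_length`. My first push therefore passed over the wedge without touching it, and I found working heights by lowering slowly.
- **Wrong direction:** one move went away from the scale through free space and touched nothing.
- **Press force:** the first contact on the pad reached 28 N, more than I intended, before I reduced it to 12 N.

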